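Open the easel leg and stand the picture plaque on it

ROBOT

A 6-joint arm with a two-finger parallel gripper is mounted at the origin on a cart in front of the work surface, level with it; the furniture and walls round the work are solid. World frame = base frame: x ahead of the robot, y to its left, z up, the work surface at z = 0. Lengths are in m, angles in rad, forces in N, time in s.
With the tool pointing down it reaches from about 0.4 to 0.825 m from the base axis. Payload 7 kg.
Tool frame: the origin (TCP) lies midway between the tips of the shut fingers; the grasp point (between the pads) lies 19 mm behind it; z points along the fingers, y is the line along which they close (so a half turn about z gives the same grasp; the last joint's range is limited). The gripper opens to 88 mm and grips with 3 to 60 N. Pads are 19 mm wide; open, the fingers measure 130 mm over their backs; the gripper's body (78 mm by 193 mm) begins 47 mm behind the grasp point.
Start: joints at [-0.855, 0.359, 0.012, 0, -1.224, -0.288], TCP at [0.28, -0.614, 0.227] pointing down, gripper open.
Joint ranges: [-3.07, 3.07], [-1.43, 2.12], [-1.02, 1.25], [-3.03, 1.67], [-3.05, -0], [-3.03, 3.03]. Speed limits (rad/s): [2.39, 2.39, 3.01, 3.14, 3.14, 3.14].

INTERFACE

Orientations are given as a unit quaternion [x, y, z, w].
In Python, from workcell import arm, optics, hand_in gives the robot as it stands.
- The arm moves only by the tool drive_tool, never from a script. Its argument "rows" is a list that holds one entry, the list of rows, each a list of 7 numbers: the shift along the tool's x, y, z in m, then the turn, a rotation vector about the tool's x, y, z in rad, then the closure in counts, from 0 (fully open) to 255 (shut). In form: [[[tx, ty, tz, wx, wy, wz, grip], ...]]. A call has exactly 8 rows; each row is the pose to reach, as a shift and turn from the pose commanded when the call began, along the tool's axes at that moment; what a row does not reach only later rows make up. A row lasts 1/8 s, in which the tool goes at most 62.5 mm and 10.7 degrees, less where a joint would pass 70% of its speed; a pose out of reach is approached as far as the arm can. A call with a gripper value outside its range is refused whole. The fingers move at their own pace and stop on an object; "force" is the grip in N (left out, the last holds). Time passes only in rows, so rows that repeat a pose let the fingers close, or fill a call up. It gives the time, the measured TCP pose, the force, the opening and the grip force at its end, in the units of the state.
- arm.sense(): the state, without advancing time (a new reading comes with each control period).
- optics.snapshot(name): name is "side" or "top"; returns a dict with "pixels" (400x640x3 uint8, blue, green, red), "mtx" (3x3 intrinsics, pixels), "k1" (the pictures are not rectified: a ray, as slopes to the right and down, at radius r is drawn at 1 + k1 r^2 times it, then the intrinsics apply), "R" (3x3) and "t" (3): a world point X has camera coordinates R X + t. Camera axes: x right, y down, z forward; pixel columns grow to the right and rows downward; lengths in m; the calibration is good to about 2 mm. A picture is of the moment at which its call begins. There is no depth.
- hand_in(): hands the job in; it is judged then, once.
The state is a dict: "clock": time; "joints": joint angles; "qvel": joint speeds; "joint_efforts": joint torques, N m; "eef_pos": TCP position; "tcp_rot": TCP orientation; "wrist_force": force on the tool from outside, world axes, zero at the start; "moment": the same for the moment, N m; "width": finger opening in m; "grasp_force": force on a finger pad.
Only numpy, scipy, OpenCV 4.12 (cv2) and the standard library are available. Lean on these libraries where they do the work, as an engineer would, in place of code of your own. Each camera call takes 0.05 s, during which the arm holds its last target. There are 200 camera calls.

TASK

The picture plaque leaning face-in against the stack of small cartons has just had an easel leg fitted to its back. Swing the leg well out from the back, about to its stop, then tip the plaque back off the cartons so that it stands upright by itself on its bottom edge and the leg, leaning slightly back and no longer touching the cartons. Leave the sanding block and the glue bottle where they are.

Things in the scene. Friction and masses are not known exactly. Their poses are not given: they have to be found in the camera images.
- plaque: Rectangular dark wooden picture plaque, 122 mm tall, 90 wide, 14 thick, about 0.25 kg, loose. Starts on its bottom edge, back toward the robot, leaning 26 degrees away from it onto the cartons' front top edge. Origin: middle of its flat back. Own x: up the plaque (wood -60 to +60 mm, two rubber bumpers below to -62); y: across; z: out of the picture side (back 0, picture 14 mm).
- top_edge (a point): Middle of the plaque's top edge (own x = 60, z = 7 mm). At the start 113 mm above the worktop, 41 mm above the cartons: room for a finger behind the top 30 mm of the picture side. The plaque ends leaning back about 18 degrees; tipped back past about 7 degrees it drops onto its open leg by itself. The bumpers grip the worktop (friction about 1.1).
- bottom_edge (a point): Middle of the back corner of the plaque's bumpers (own x = -62 mm, z = 0); on the worktop once the plaque stands leaning back.
- easel_leg (a joint): Hinge of the leg on the plaque's back, rad: 0 folded flat against the back (starts 0 to 0.08), grows as the foot swings out from the back; rigid stop at 0.56, fully open; pulled further or lifted, the whole plaque follows. Light friction hinge (0.0065 N m, 0.1 N at the boot): the leg stays where it is left.
- leg_hinge (a point): Hinge pin of the leg, parallel to the plaque's y, in the plaque's frame at x = 38 mm, y = 0, z = -7 mm (100 mm above the bottom, 7 mm off the back).
- boot (a point): Middle of the black rubber boot on the leg's free end, 77 mm from the hinge pin: take the leg here. Boot 26 mm along the leg, 24 wide (along y), 11 thick; folded, it clears the back by 1.5 mm. Leg: strip 20 mm wide, 5 thick, from the hinge toward the bottom edge. Axes turn with the leg: x from foot to hinge, y as the plaque's y.
- foot (a point): Centre of the rounded foot (radius 5.5 mm, 24 wide) at the leg's end, 90 mm from the hinge pin. Folded, the foot ends 4.5 mm short of the bottom; with the plaque standing, this point is 5.5 mm above the worktop, about 57 mm behind the bottom edge.
- cartons: Stack of three small cartons, fixed: 70 mm deep (x), 110 wide (y), 72 high. Origin: centre of its underside; -x is the front, on which the plaque leans.
- sanding_block: Bystander: beech and cork sanding block, 90 x 40 x 31 mm, loose, just behind the cartons. Origin: centre of its underside.
- glue_bottle: Bystander: standing squeeze bottle of glue, 38 mm diameter, 119 high, loose. Origin: centre of its underside.

How it is judged:
On the way, in this order (a step that is already met when the one before it is completed fails the run):
1. the leg is swung well out, about to its stop (value of joint easel_leg above 0.4 rad), for 0.2 s.
2. the plaque stands leaning back on its bottom edge and the foot of its leg (angle between plaque's own z axis and vertical between 1.1 and 1.42 rad and height (world z) of foot below 0.011 m and height (world z) of bottom_edge below 0.008 m), for 0.2 s.
At the end, for the whole second after the job is handed in: The leg is open (still above 0.28 rad) and the plaque stands right way up and at rest on the worktop on its bottom edge (within 8 mm) and the foot (within about 5 mm), leaning back 9 to 27 degrees, level across to 4 degrees, not touching the cartons (all of step 2 and value of joint easel_leg above 0.28 rad and angle between plaque's own y axis and vertical between 1.5 and 1.65 rad and height (world z) of top_edge above 0.09 m and contact force between plaque and cartons below 0.05 N and linear speed of plaque below 0.02 m/s and angular speed of plaque below 0.1 rad/s).
It fails at once if the sanding block is moved more than 30 mm (distance of sanding_block from where it was at the start of the episode above 0.03 m).
It fails at once if the glue bottle is moved more than 30 mm (distance of glue_bottle from where it was at the start of the episode above 0.03 m).
It also fails if it takes over 61 s, if anything falls off the work surface, if the arm or the gripper's body presses on something with over 40 N, if the wrist force passes 120 N, or if a joint passes its speed limit or range.

## Working session

There is one attempt and no reset: what is moved stays moved. The work goes in short steps, Python scripts to look and compute and a tool call to move; the robot and the scene stay as the last step left them, time stands still between calls to the robot, and variables do not carry over. Pictures are saved under pics/ and viewed, at most 10 in all, crops included, and the job is handed in when it is done.

Besides the shell and the picture viewer there is one more tool, called after "Request:" by a JSON object that holds its "fn" and its "kwargs", one argument or row to a line. drive_tool: Moves the arm, as the interface text tells. Its arguments: {"type":"object","properties":{"rows":{"type":"array"},"force":{"type":"number"}},"required":["rows"]}

```bash
mkdir -p pics; ls
cat > h.py <<'E'
import numpy as np, cv2
from scipy.spatial.transform import Rotation as Ro
from workcell import arm, optics, hand_in
def snap(n,f=None):
    s=optics.snapshot(n)
    if f: cv2.imwrite('pics/'+f,np.asarray(s['pixels']))
    return s
def ray(s,u,v):
    m=np.array(s['mtx'],float); d=np.array([s['k1'],0,0,0],float)
    p=cv2.undistortPoints(np.array([[[u,v]]],float),m,d)[0,0]
    R=np.array(s['R']);t=np.array(s['t'])
    return -R.T@t, R.T@np.array([p[0],p[1],1])
def onz(s,u,v,z):
    o,d=ray(s,u,v); return o+d*(z-o[2])/d[2]
def two(s1,p1,s2,p2):
    o1,d1=ray(s1,*p1);o2,d2=ray(s2,*p2)
    a=np.linalg.lstsq(np.c_[d1,-d2],o2-o1,rcond=None)[0]
    A=o1+a[0]*d1;B=o2+a[1]*d2
    return (A+B)/2,np.linalg.norm(A-B)
def proj(s,X):
    m=np.array(s['mtx'],float); d=np.array([s['k1'],0,0,0],float)
    return cv2.projectPoints(np.array(X,float).reshape(-1,1,3),cv2.Rodrigues(np.array(s['R'],float))[0],np.array(s['t'],float),m,d)[0][:,0]
E
python3 - <<'E'
from h import *
for n in('side','top'):
    s=snap(n,n+'0.png'); print(n,np.round(-np.array(s['R']).T@np.array(s['t']),3),np.round(s['R'],2).tolist(),s['k1'],np.round(s['mtx'],0).tolist())
print(arm.sense())
E
```

```text
pics
side [ 0.599 -0.839  0.647] [[1.0, 0.03, 0.02], [0.04, -0.65, -0.76], [-0.01, 0.76, -0.65]] 0.0022846210167212157 [[382.0, 0.0, 322.0], [0.0, 382.0, 201.0], [0.0, 0.0, 1.0]]
top [ 0.41  -0.212  0.928] [[0.16, -0.99, 0.01], [-0.95, -0.15, -0.26], [0.25, 0.03, -0.97]] 0.00868134988578793 [[516.0, 0.0, 320.0], [0.0, 516.0, 196.0], [0.0, 0.0, 1.0]]
{'clock': 0.1, 'joints': array([-8.54877121e-01,  3.59287575e-01,  1.11518002e-02, -2.91032212e-04,
       -1.22413877e+00, -2.88128751e-01]), 'qvel': array([ 4.39546120e-05, -1.85791379e-03,  1.51329016e-03,  1.62680946e-03,
       -5.57028239e-04, -1.03257996e-05]), 'joint_efforts': array([-1.49758263e-03, -5.84161806e+01,  2.93752903e+01,  7.01555595e+00,
        1.01525339e-02, -1.99050487e-05]), 'eef_pos': array([ 0.2798282 , -0.61377005,  0.22573803]), 'tcp_rot': array([-2.12219489e-01,  9.77221737e-01,  7.13749216e-04, -2.35718592e-04]), 'wrist_force': array([ 0.04316482, -0.07393045, -0.21186367]), 'moment': array([0.01508786, 0.01533269, 0.03551623]), 'grasp_force': 0.0, 'width': 0.08792011196535525}
```

View pics/side0.png

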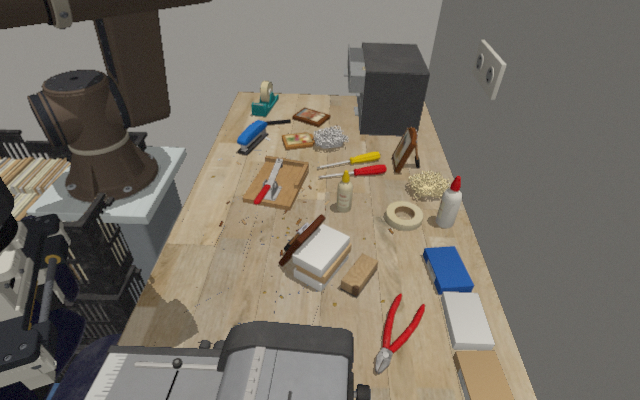

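View pics/top0.png

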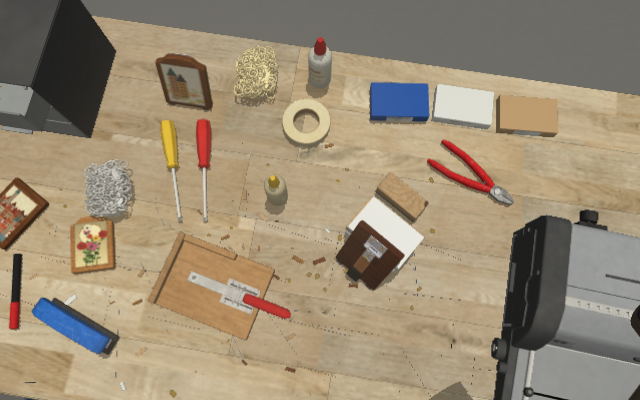

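Side view: the plaque is at about (303,240) on the white cartons (322,252), with the block at (360,275) and the glue bottle at (345,192). Top view: the plaque is at (370,255) with its metal leg and hinge, the cartons are at (395,230), the block at (402,197) and the bottle at (276,190). I'll zoom in on both.

Run:
```python
import cv2,numpy as np
a=cv2.imread('pics/top0.png')[190:300,320:440]; b=cv2.imread('pics/side0.png')[205:305,265:385]
a=cv2.resize(a,None,fx=5,fy=5,interpolation=cv2.INTER_CUBIC); cv2.imwrite('pics/c1.png',a)
b=cv2.resize(b,None,fx=5,fy=5,interpolation=cv2.INTER_CUBIC); cv2.imwrite('pics/c2.png',b)
```

```text
(no output)
```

View pics/c1.png

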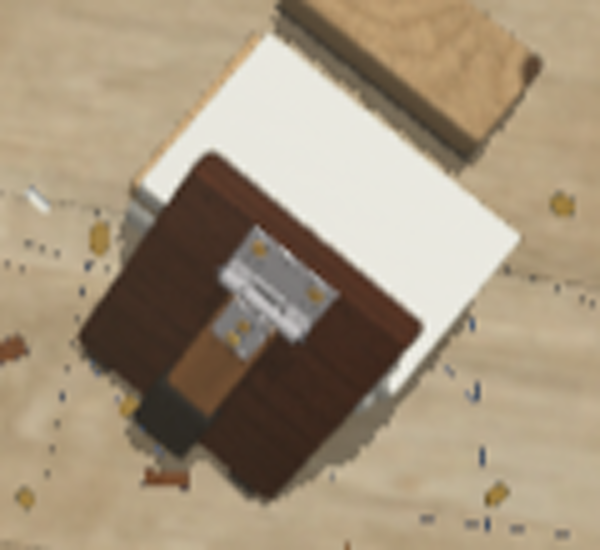

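View pics/c2.png

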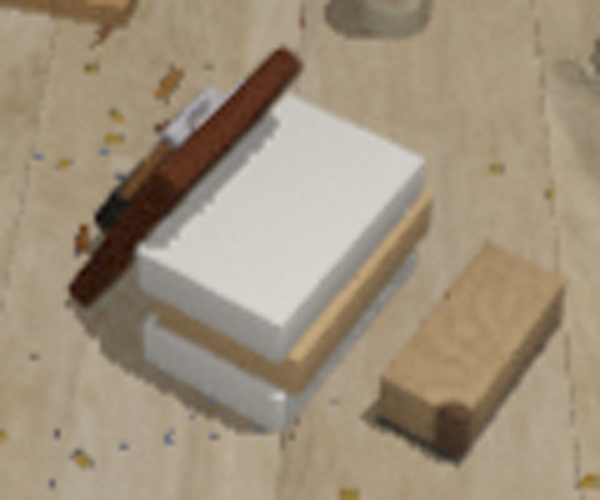

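Top crop: the carton top corners are at about (270,35), (520,238) and (390,395). The plaque's front top edge runs (212,152)-(420,325), its bottom corners are at (80,335) and (265,498), the boot is at (180,420) and the hinge at (275,300). Side crop: the leg side faces up-left, and the near top corner of the plaque's end is at (285,50).

Run:
```python
from h import *
s=snap('top'); q=snap('side')
T=lambda x,y:(320+x/5-.4,190+y/5-.4)
S=lambda x,y:(265+x/5-.4,205+y/5-.4)
c=[onz(s,*T(*p),.072) for p in((270,35),(520,238),(390,395))]
cs=[onz(q,*S(*p),.072) for p in((425,160),(278,325),(138,248))]
print('top',np.round(c,4).tolist(),'side',np.round(cs,4).tolist())
print(np.linalg.norm(c[0]-c[1]),np.linalg.norm(cs[0]-cs[1]),np.linalg.norm(cs[1]-cs[2]))
# plaque pts; top edge front corner height: bottom pivots
a=np.radians(26)
# own frame lean: up=(sin a away, cos a), front z = away cos a, - sin a
zf=.113+.0*np.cos(a)-.007*np.sin(a); zb=.113+.007*np.sin(a)
f=[onz(s,*T(*p),zf) for p in((210,152),(421,326))]
b=[onz(s,*T(*p),zb) for p in((195,174),(400,352))]
bo=[onz(s,*T(*p),zb-.12*np.cos(a)) for p in((80,335),(265,498))]
for n,v in(('f',f),('b',b),('bot',bo)):
    d=v[1]-v[0];print(n,np.round(v,4).tolist(),np.linalg.norm(d),np.degrees(np.arctan2(d[1],d[0])))
d=c[1]-c[0];print('carton',np.degrees(np.arctan2(d[1],d[0])))
print('boot two', two(s,T(182,418),q,S(110,208)))
print('topcorner far', two(s,T(210,152),q,S(293,60)), )
for im,name in((s,'top'),(q,'side')):pass
g=onz(s,276,197,0);print('bottle~',onz(s,274,180,.119),onz(q,346,174,.119),onz(q,344,208,0))
```

```text
top [[0.6484, -0.2718, 0.072], [0.5917, -0.3641, 0.072], [0.5324, -0.3272, 0.072]] side [[0.6486, -0.2737, 0.072], [0.5903, -0.3652, 0.072], [0.533, -0.3288, 0.072]]
0.10831153838338982 0.10848511775476473 0.0678807144458641
f [[0.5958, -0.2551, 0.1099], [0.5503, -0.3292, 0.1099]] 0.0869630180686638 -121.51660448218647
b [[0.5865, -0.251, 0.1161], [0.54, -0.3227, 0.1161]] 0.0854733537850606 -122.90886558579456
bot [[0.5453, -0.2237, 0.0082], [0.4987, -0.2966, 0.0082]] 0.08652888756663565 -122.58130973263494
carton -121.55381055349247
boot two (array([ 0.51636192, -0.26369544,  0.02549502]), np.float64(0.006861654883707601))
topcorner far (array([ 0.59367832, -0.25543693,  0.11023253]), np.float64(0.004069082827205717))
bottle~ [ 0.63721202 -0.1040343   0.119     ] [ 0.64030673 -0.11623654  0.119     ] [ 0.64246365 -0.10121591  0.        ]
```

```bash
cat >> h.py <<'E'
yaw=np.radians(-32.); n=np.array([np.cos(yaw),np.sin(yaw),0]); py=np.array([-n[1],n[0],0]); Z=np.array([0,0,1.])
O=np.array([.543,-.2735,.062])
def pl(dn,z,dy=0): return np.array([O[0],O[1],0])+dn*n+dy*py+z*Z   # point in plaque plane coords
def tool(phi):  # elevation below horizontal, deg
    p=np.radians(phi); z=np.cos(p)*n-np.sin(p)*Z
    return z,[Ro.from_matrix(np.c_[np.cross(s*py,z),s*py,z]) for s in(1,-1)]
def rel(pos,phi):
    st=arm.sense(); R0=Ro.from_quat(st['tcp_rot'])
    z,Rs=tool(phi)
    R1=min(Rs,key=lambda r:(R0.inv()*r).magnitude())
    sh=R0.inv().apply(pos-st['eef_pos']); rv=(R0.inv()*R1).as_rotvec()
    print('shift',np.round(sh,4),'rot',np.round(rv,4),'rows rot',np.linalg.norm(np.degrees(rv))/10.7)
def st():
    s=arm.sense(); R=Ro.from_quat(s['tcp_rot']).as_matrix(); d=s['eef_pos']-[O[0],O[1],0]
    print('t',round(s['clock'],2),'n,y,z',np.round([d@n,d@py,s['eef_pos'][2]],4),'phi',round(np.degrees(np.arctan2(-R[2,2],R[:,2]@n)),1),'ydev',np.round([R[:,2]@py,R[2,1]],3),'F(n,y,z)',np.round([s['wrist_force']@n,s['wrist_force']@py,s['wrist_force'][2]],1),'w',round(s['width'],4),'g',round(s['grasp_force'],1),'j',np.round(s['joints'],2))
E
python3 - <<'E'
from h import *
z,_=tool(45)
B=pl(-.0234,.030); print(B, B-.08*z)
rel(B-.08*z,45); rel(B-.08*z,90)
E
```

```text
[ 0.52315567 -0.26109989  0.03      ] [ 0.47518283 -0.23112313  0.08656854]
shift [-0.3365  0.2671  0.1397] rot [ 0.3875 -0.72    0.933 ] rows rot 6.643167921548823
shift [-0.3365  0.2671  0.1397] rot [ 9.000e-04 -6.000e-04  9.862e-01] rows rot 5.280964190003958
```

Request:
{"fn": "drive_tool", "kwargs": {
  "rows": [
    [[-0.042,0.033,0.01,0.048,-0.09,0.117,120],[-0.084,0.067,0.02,0.097,-0.18,0.233,120],[-0.126,0.1,0.03,0.145,-0.27,0.35,120],[-0.168,0.134,0.04,0.194,-0.36,0.467,120],[-0.21,0.167,0.05,0.242,-0.45,0.583,120],[-0.252,0.2,0.06,0.29,-0.54,0.7,120],[-0.3365,0.267,0.07,0.3875,-0.72,0.933,120],[-0.3365,0.267,0.07,0.3875,-0.72,0.933,120]]
  ],
  "force": 10
}}

```text
clock: 1.2
eef_pos: [0.4154, -0.3839, 0.1958]
tcp_rot: [0.174, 0.935, -0.092, 0.294]
wrist_force: [-0.4, -2.4, 0.4]
width: 0.0464
grasp_force: 0.0
```

Run:
```python
from h import *
st(); z,_=tool(45)
rel(pl(-.0234,.030)-.08*z+.03*Z,45)
```

```text
t 1.2 n,y,z [-0.0497 -0.1612  0.1958] phi 54.2 ydev [ 0.042 -0.069] F(n,y,z) [ 0.9 -2.3  0.4] w 0.0464 g 0.0 j [-0.42 -0.09 -0.97  0.52 -0.08 -2.03]
shift [0.0419 0.1691 0.0533] rot [ 0.0563 -0.1558  0.1726] rows rot 1.2809497067729698
```

Run:
```python
from h import *
z,_=tool(72)
rel(pl(-.0234,.030)-.08*z+.0*Z,72)
rel(pl(-.04,.18),72)
```

```text
shift [0.0227 0.1645 0.0805] rot [0.0145 0.3142 0.1816] rows rot 1.944635062338957
shift [-0.0268  0.158   0.0253] rot [0.0145 0.3142 0.1816] rows rot 1.944635062338957
```

Request:
{"fn": "drive_tool", "kwargs": {
  "rows": [
    [[-0.005,0.02,0.0,0.004,0.08,0.045,120],[-0.01,0.05,0.005,0.007,0.157,0.09,120],[-0.01,0.09,0.015,0.011,0.235,0.135,120],[-0.01,0.13,0.025,0.0145,0.314,0.182,120],[0.0,0.158,0.04,0.0145,0.314,0.182,120],[0.01,0.1645,0.06,0.0145,0.314,0.182,120],[0.015,0.1645,0.07,0.0145,0.314,0.182,120],[0.015,0.1645,0.07,0.0145,0.314,0.182,120]]
  ]
}}

```text
clock: 2.2
eef_pos: [0.5006, -0.2495, 0.1173]
tcp_rot: [0.273, 0.95, -0.045, 0.148]
wrist_force: [-0.4, -0.5, 0.9]
width: 0.0465
grasp_force: 0.0
```

Run:
```python
from h import *
st()
z,_=tool(72)
rel(pl(-.0234,.030)-.05*z,72)
```

```text
t 2.2 n,y,z [-0.0487 -0.0021  0.1173] phi 72.2 ydev [-0.004 -0.004] F(n,y,z) [-0.1 -0.6  0.9] w 0.0465 g 0.0 j [-0.02  0.11 -0.8   0.4  -0.43 -2.45]
shift [0.0028 0.0023 0.0408] rot [-0.004  -0.0035 -0.0003] rows rot 0.028481789346758542
```

Run:
```python
from h import *
s=optics.snapshot('top'); 
T=lambda x,y:(320+x/5-.4,190+y/5-.4)
def rep(name,p,z):
    X=onz(s,*T(*p),z)-[O[0],O[1],0]; print(name,np.round([X@n,X@py],4))
rep('boot L',(137,405),.035);rep('boot R',(185,457),.035);rep('boot uL',(158,378),.05);rep('boot uR',(210,415),.05)
rep('hingeplate L',(220,270),.11);rep('hinge R',(300,340),.11)
rep('bot L',(80,335),.008);rep('bot R',(265,498),.008)
im=np.asarray(s['pixels']); a=cv2.resize(im[170:330,290:470],None,fx=4,fy=4,interpolation=cv2.INTER_CUBIC); cv2.imwrite('pics/c3.png',a)
```

```text
boot L [-0.0335  0.0111]
boot R [-0.0362 -0.0128]
boot uL [-0.0237  0.0111]
boot uR [-0.0217 -0.0102]
hingeplate L [0.0074 0.0164]
hinge R [ 0.0069 -0.0171]
bot L [-0.0244  0.0435]
bot R [-0.0253 -0.0431]
```

View pics/c3.png

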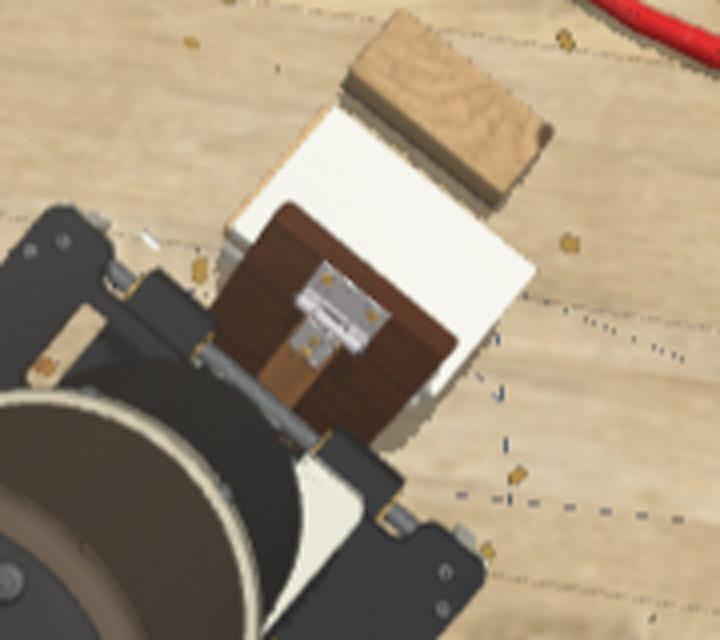

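The gripper is centred over the boot, and the boot edges at y = ±11-12 mm match its 24 mm width. I'll descend on the boot.

Run:
```python
from h import *
st(); rel(pl(-.026,.0268),72)
```

```text
t 2.25 n,y,z [-0.0482 -0.0019  0.1181] phi 72.1 ydev [-0.003 -0.003] F(n,y,z) [ 0.2 -0.3  0.3] w 0.0464 g 0.0 j [-0.02  0.11 -0.8   0.4  -0.43 -2.45]
shift [0.0069 0.0022 0.0937] rot [-0.0034 -0.0023 -0.0006] rows rot 0.022246439471912342
```

Request:
{"fn": "drive_tool", "kwargs": {
  "rows": [
    [[0.007,0.002,0.02,-0.003,-0.002,0,120],[0.007,0.002,0.04,-0.003,-0.002,0,120],[0.007,0.002,0.055,-0.003,-0.002,0,120],[0.007,0.002,0.07,-0.003,-0.002,0,120],[0.007,0.002,0.08,-0.003,-0.002,0,120],[0.007,0.002,0.086,-0.003,-0.002,0,120],[0.007,0.002,0.09,-0.003,-0.002,0,120],[0.007,0.002,0.09,-0.003,-0.002,0,120]]
  ]
}}

```text
clock: 3.25
eef_pos: [0.5222, -0.2601, 0.0379]
tcp_rot: [0.273, 0.95, -0.041, 0.145]
wrist_force: [-0.1, 0.6, 0.9]
width: 0.0465
grasp_force: 0.0
```

Run:
```python
from h import *
st(); rel(pl(-.026,.0268),72)
s=snap('side'); im=np.asarray(s['pixels']); cv2.imwrite('pics/c4.png',cv2.resize(im[190:300,240:380],None,fx=5,fy=5,interpolation=cv2.INTER_CUBIC))
```

```text
t 3.25 n,y,z [-0.0247  0.0004  0.0379] phi 72.6 ydev [0.002 0.002] F(n,y,z) [-0.4  0.4  0.9] w 0.0465 g 0.0 j [-0.29  0.25 -1.    1.21 -0.08 -3.03]
shift [ 0.0045 -0.0004  0.0102] rot [ 0.0015 -0.0113 -0.0023] rows rot 0.06220843003152641
```

View pics/c4.png

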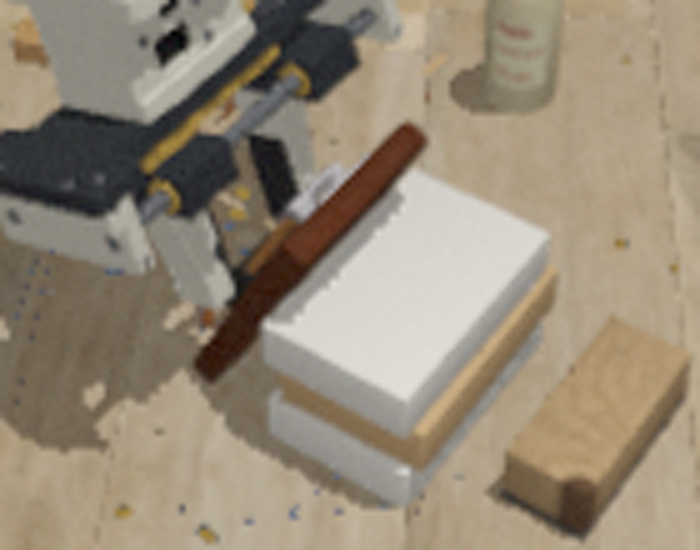

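```bash
cat > fk.py <<'E'
from h import *
from scipy.optimize import least_squares
D=[([-0.8549,.3593,.01115,-.0003,-1.2241,-.2881],[.2798,-.6138,.2257],[-.2122,.9772,.0007,-.0002]),
([-.42,-.09,-.97,.52,-.08,-2.03],[.4154,-.3839,.1958],[.174,.935,-.092,.294]),
([-.02,.11,-.80,.40,-.43,-2.45],[.5006,-.2495,.1173],[.273,.95,-.045,.148]),
([-.29,.25,-1.,1.21,-.08,-3.03],[.5222,-.2601,.0379],[.273,.95,-.041,.145])]
def fk(q,p):
    r0,yo,h,L1,L2,a,d,lat,o1,s4,s6,o6=p
    E=lambda ax,t:Ro.from_euler(ax,t)
    R1=E('z',q[0]+o1); Ra=R1*E('y',q[1]); Rb=R1*E('y',q[1]-q[2])
    P=R1.apply([r0,yo,h])+Ra.apply([0,0,L1])+Rb.apply([L2,0,a])
    R=Rb*E('x',s4*q[3])*E('y',-q[4])
    P=P+R.apply([d,lat,0])
    R=R*E('x',s6*q[5]+o6)
    return P,R
S={}
for s4 in(1,-1):
  for s6 in(1,-1):
    def res(v):
        p=[*v[:9],s4,s6,v[9]]; o=[]
        for q,x,qt in D:
            P,R=fk(q,p); Rt=Ro.from_quat(qt)
            # tool z = R x-axis ; tool y = R y-axis
            m=Rt.as_matrix(); M=R.as_matrix()
            o+=[*(P-x),*(.2*(M[:,0]-m[:,2])),*(.2*(M[:,1]-m[:,1]))]
        return np.array(o+[*(1e-3*np.array(v[:8]))])
    for o6 in(0,1.57,3.14,-1.57):
        f=least_squares(res,[0,0,.35,.4,.4,0,.25,0,0,o6]); 
        S[(s4,s6,o6)]=(f.cost,f.x)
k=min(S,key=lambda k:S[k][0]); c,x=S[k]; p=[*x[:9],k[0],k[1],x[9]]
if __name__=='__main__':
    print(k,c,np.round(x,3))
    for q,X,qt in D: P,R=fk(q,p); print(np.round(P-X,4),np.round(R.as_matrix()[:,0]-Ro.from_quat(qt).as_matrix()[:,2],3),np.round(R.as_matrix()[:,1]-Ro.from_quat(qt).as_matrix()[:,1],3))
    S2=sorted((v[0],k) for k,v in S.items()); print(S2[:4])
E
python3 fk.py
```

```text
(-1, -1, 0) 4.95083234249155e-06 [-0.    -0.003  0.196  0.612  0.46   0.002  0.388 -0.186 -0.003 -1.571]
[ 0.0003  0.0003 -0.0001] [-0.  0.  0.] [0.002 0.001 0.   ]
[-0.0005 -0.0006  0.0003] [-0.004 -0.    -0.002] [ 0.006 -0.002  0.003]
[ 0.0005  0.0001 -0.0002] [-0.005 -0.002 -0.001] [-0.002  0.001 -0.006]
[-0.0001  0.0003 -0.0001] [ 0.001  0.003 -0.   ] [-0.005  0.003  0.001]
[(np.float64(4.95083234249155e-06), (-1, -1, 0)), (np.float64(4.950832342493001e-06), (-1, -1, 3.14)), (np.float64(4.950832342499233e-06), (-1, -1, -1.57)), (np.float64(4.950832342502134e-06), (-1, -1, 1.57))]
```

```bash
cat > ik.py <<'E'
from fk import *
lo=np.array([-3.07,-1.43,-1.02,-3.03,-3.05,-3.03])+.03; hi=np.array([3.07,2.12,1.25,1.67,-0.,3.03])-.03
def ik(pos,Rt,seed=None,N=25):
    rng=np.random.default_rng(0); out=[]
    def res(q):
        P,R=fk(q,p); M=R.as_matrix(); m=Rt.as_matrix()
        return np.r_[P-pos,.2*(M[:,0]-m[:,2]),.2*(M[:,1]-m[:,1])]
    for i in range(N):
        q0=rng.uniform(lo,hi) if seed is None else np.clip(seed,lo+.01,hi-.01)
        f=least_squares(res,q0,bounds=(lo,hi))
        if f.cost<1e-7 and not any(np.abs(f.x-o).max()<.05 for o in out): out.append(f.x)
        if seed is not None: return f.cost,f.x
    return out
if __name__=='__main__':
    for nm,(dn,z) in {'start':(-.026,.027),'open':(-.055,.052),'final':(-.080,.012)}.items():
        for phi in(50,60,72,80,85,90):
            _,Rs=tool(phi)
            for k,R in enumerate(Rs):
                for q in ik(pl(dn,z),R): print(nm,phi,k,np.round(q,2))
E
python3 ik.py
```

```text
start 50 0 [-0.68  0.28 -0.65 -2.13 -0.09  0.65]
start 50 1 [-0.68  0.28 -0.65 -2.13 -0.09 -2.49]
start 80 0 [-0.08  0.33 -0.67  0.19 -0.43 -2.22]
start 80 1 [-0.08  0.33 -0.67  0.19 -0.43  0.92]
start 85 0 [-0.1   0.37 -0.54  0.07 -0.59 -2.08]
start 85 1 [-0.1   0.37 -0.54  0.07 -0.59  1.06]
start 90 0 [-0.13  0.41 -0.43 -0.   -0.73 -2.  ]
start 90 1 [-0.13  0.41 -0.43  0.   -0.73  1.14]
open 80 0 [-0.05  0.25 -0.7   0.19 -0.47 -2.24]
open 80 1 [-0.05  0.25 -0.7   0.19 -0.47  0.9 ]
open 85 0 [-0.08  0.29 -0.58  0.07 -0.62 -2.11]
open 85 1 [-0.08  0.29 -0.58  0.07 -0.62  1.04]
open 90 0 [-0.1   0.34 -0.48  0.   -0.76 -2.02]
open 90 1 [-0.1   0.34 -0.48  0.   -0.76  1.12]
final 50 0 [-0.91  0.31 -0.92 -2.53 -0.4   1.27]
final 50 1 [-0.91  0.31 -0.92 -2.53 -0.4  -1.87]
final 80 0 [-0.03  0.29 -0.83  0.28 -0.32 -2.36]
final 80 1 [-0.03  0.29 -0.83  0.28 -0.32  0.78]
final 85 0 [-0.05  0.32 -0.68  0.09 -0.49 -2.15]
final 85 1 [-0.05  0.32 -0.68  0.09 -0.49  0.99]
final 90 0 [-0.08  0.36 -0.57 -0.   -0.64 -2.04]
final 90 1 [-0.08  0.36 -0.57  0.   -0.64  1.1 ]
```

Run:
```python
from h import *
st(); rel(pl(-.035,.068),80)
```

```text
t 3.3 n,y,z [-0.025   0.0006  0.0378] phi 72.7 ydev [0.002 0.002] F(n,y,z) [-0.2  0.3 -0.5] w 0.0463 g 0.0 j [-0.29  0.25 -1.    1.21 -0.08 -3.03]
shift [ 0.0005 -0.0006 -0.0318] rot [ 0.0018  0.1281 -0.0013] rows rot 0.6859119853762007
```

Request:
{"fn": "drive_tool", "kwargs": {
  "rows": [
    [[0,0,-0.015,0,0,0,120],[0,0,-0.03,0,0,0,120],[0,0,-0.045,0,0.03,0,120],[0,0,-0.045,0,0.064,0,120],[0,0,-0.045,0,0.096,0,120],[0,0,-0.04,0.002,0.128,0,120],[0,0,-0.04,0.002,0.128,0,120],[0,0,-0.04,0.002,0.128,0,120]]
  ]
}}

```text
clock: 4.3
eef_pos: [0.5111, -0.253, 0.0753]
tcp_rot: [0.275, 0.958, -0.024, 0.083]
wrist_force: [0.6, -0.4, 0.3]
width: 0.0462
grasp_force: 0.0
```

Run:
```python
from h import *
st(); rel(pl(-.0285,.0265),80)
```

```text
t 4.3 n,y,z [-0.038   0.0005  0.0753] phi 80.1 ydev [-0. -0.] F(n,y,z) [ 0.7 -0.1  0.3] w 0.0462 g 0.0 j [-0.06  0.25 -0.62  0.16 -0.55 -2.19]
shift [-0.0009 -0.0004  0.0497] rot [-0.0003 -0.001   0.0001] rows rot 0.005459773599069294
```

Request:
{"fn": "drive_tool", "kwargs": {
  "rows": [
    [[-0.001,0,0.01,0,0,0,120],[-0.001,0,0.02,0,0,0,120],[-0.001,0,0.028,0,0,0,120],[-0.001,0,0.035,0,0,0,120],[-0.001,0,0.041,0,0,0,120],[-0.001,0,0.046,0,0,0,120],[-0.001,0,0.049,0,0,0,120],[-0.001,0,0.049,0,0,0,120]]
  ]
}}

```text
clock: 5.3
eef_pos: [0.5192, -0.2586, 0.0271]
tcp_rot: [0.275, 0.958, -0.024, 0.083]
wrist_force: [1.0, 0.0, -0.2]
width: 0.0467
grasp_force: 0.0
```

Run:
```python
from h import *
st()
```

```text
t 5.3 n,y,z [-0.0281  0.0001  0.0271] phi 80.1 ydev [-0.001 -0.001] F(n,y,z) [ 0.9  0.6 -0.2] w 0.0467 g 0.0 j [-0.08  0.33 -0.66  0.19 -0.43 -2.22]
```

Request:
{"fn": "drive_tool", "kwargs": {
  "rows": [
    [[-0.001,0,0.0,0,0,0,120],[-0.002,0,0.0,0,0,0,140],[-0.002,0,0,0,0,0,180],[-0.002,0,0,0,0,0,255],[-0.002,0,0,0,0,0,255],[-0.002,0,0,0,0,0,255],[-0.002,0,0,0,0,0,255],[-0.002,0,0,0,0,0,255]]
  ],
  "force": 10
}}

```text
clock: 6.3
eef_pos: [0.5207, -0.2596, 0.0275]
tcp_rot: [0.275, 0.958, -0.024, 0.083]
wrist_force: [-2.3, -0.2, 2.0]
width: 0.024
grasp_force: 11.0
```

Run:
```python
from h import *
st()
s=snap('side'); im=np.asarray(s['pixels']); cv2.imwrite('pics/c5.png',cv2.resize(im[190:300,240:380],None,fx=5,fy=5,interpolation=cv2.INTER_CUBIC))
```

```text
t 6.3 n,y,z [-0.0263 -0.0001  0.0275] phi 80.1 ydev [-0.001 -0.001] F(n,y,z) [-1.8 -1.4  2. ] w 0.024 g 11.0 j [-0.08  0.33 -0.66  0.19 -0.43 -2.22]
```

View pics/c5.png

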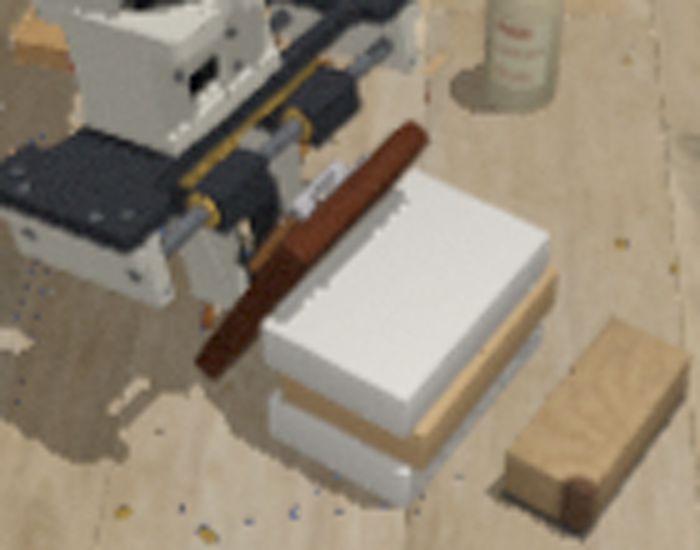

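The boot is gripped: width 24.0 mm, with the pads on the leg's end and the plaque unmoved. Next I'll work out the swing arc about the hinge.

```bash
cat > arc.py <<'E'
from ik import *
def arc(c, thetas, turns, cur=None, chk=True):
    """rotate TCP about c (n,z) by thetas (cw +), tool turned by turns (phi grows +)"""
    s=arm.sense(); d=s['eef_pos']-[O[0],O[1],0]; P0=np.array([d@n,s['eef_pos'][2]]); y0=d@py
    R=Ro.from_quat(s['tcp_rot']).as_matrix(); phi=np.arctan2(-R[2,2],R[:,2]@n)
    X=np.array([-np.sin(phi),-np.cos(phi)]); Zt=np.array([np.cos(phi),-np.sin(phi)]); v=P0-c; q=s['joints']
    for t,w in zip(thetas,turns):
        p1=c+[v[0]*np.cos(t)+v[1]*np.sin(t),-v[0]*np.sin(t)+v[1]*np.cos(t)]
        dd=p1-P0; f=np.degrees(phi+w); _,Rs=tool(f); cost,q=ik(pl(p1[0],p1[1],y0),Rs[0],seed=q)
        print(np.round([dd@X,0,dd@Zt,0,w,0],4).tolist(),'at',np.round(p1,4),round(f,1),'%.0e'%cost,np.round(q,2))
E
python3 - <<'E'
from arc import *
t=np.arange(1,9)/8*.5; arc(np.array([.0104,.0993]),t,t)
E
```

```text
[0.0039, 0.0, -0.0032, 0.0, 0.0625, 0.0] at [-0.0307  0.0299] 83.7 2e-18 [-0.09  0.35 -0.58  0.1  -0.55 -2.12]
[0.0077, 0.0, -0.0066, 0.0, 0.125, 0.0] at [-0.035   0.0326] 87.3 1e-27 [-0.11  0.37 -0.51  0.03 -0.66 -2.05]
[0.0112, 0.0, -0.0102, 0.0, 0.1875, 0.0] at [-0.0391  0.0356] 90.8 4e-16 [-0.12  0.39 -0.44 -0.01 -0.76 -2.  ]
[0.0144, 0.0, -0.014, 0.0, 0.25, 0.0] at [-0.0429  0.0388] 94.4 4e-17 [-0.14  0.41 -0.38 -0.04 -0.85 -1.96]
[0.0175, 0.0, -0.018, 0.0, 0.3125, 0.0] at [-0.0466  0.0422] 98.0 8e-18 [-0.15  0.44 -0.32 -0.07 -0.94 -1.93]
[0.0202, 0.0, -0.0223, 0.0, 0.375, 0.0] at [-0.0501  0.0459] 101.6 2e-18 [-0.17  0.46 -0.26 -0.09 -1.03 -1.91]
[0.0227, 0.0, -0.0266, 0.0, 0.4375, 0.0] at [-0.0533  0.0498] 105.2 7e-19 [-0.18  0.49 -0.21 -0.11 -1.12 -1.89]
[0.025, 0.0, -0.0312, 0.0, 0.5, 0.0] at [-0.0563  0.0539] 108.7 3e-19 [-0.19  0.52 -0.16 -0.12 -1.2  -1.87]
```

Request:
{"fn": "drive_tool", "kwargs": {
  "rows": [
    [[0.004,0,-0.003,0,0.06,0,255],[0.008,0,-0.0065,0,0.125,0,255],[0.011,0,-0.01,0,0.185,0,255],[0.0145,0,-0.014,0,0.25,0,255],[0.0175,0,-0.018,0,0.31,0,255],[0.02,0,-0.022,0,0.375,0,255],[0.0225,0,-0.0265,0,0.4375,0,255],[0.0245,0,-0.03,0,0.485,0,255]]
  ],
  "force": 12
}}

```text
clock: 7.35
eef_pos: [0.4967, -0.244, 0.0525]
tcp_rot: [0.272, 0.95, 0.043, -0.15]
wrist_force: [-1.4, -0.9, -2.7]
width: 0.0238
grasp_force: 12.0
```

Run:
```python
from h import *
st()
s=snap('side'); im=np.asarray(s['pixels']); cv2.imwrite('pics/c6.png',cv2.resize(im[190:300,240:380],None,fx=5,fy=5,interpolation=cv2.INTER_CUBIC))
```

```text
t 7.35 n,y,z [-0.0549  0.0005  0.0525] phi 107.9 ydev [-0. -0.] F(n,y,z) [-0.7 -1.5 -2.7] w 0.0238 g 12.0 j [-0.19  0.51 -0.17 -0.12 -1.18 -1.88]
```

View pics/c6.png

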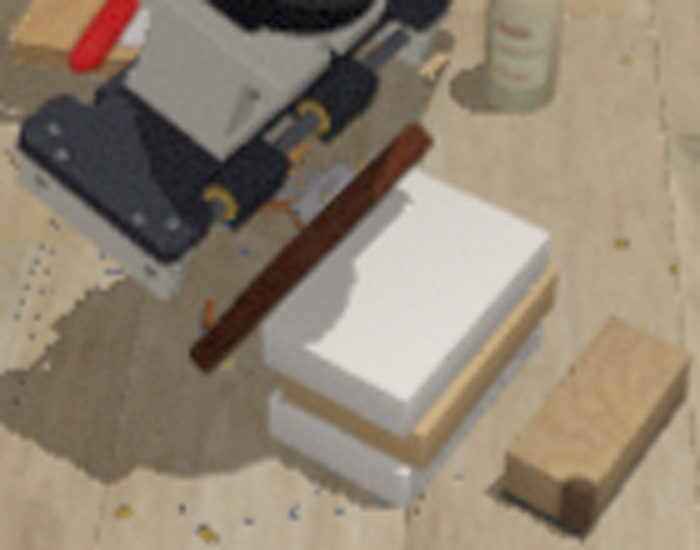

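The leg is out, and the −2.7 N at the wrist shows that it's at the stop and carrying the plaque. The plaque hardly moved: its lower end went from (205,370) to (200,362). Next is the tipping path.

```bash
cat > tip.py <<'E'
from arc import *
def tip(F,a0,alphas,phis,drop=0.,lead=.006):
    """alphas: total plaque rotation back (deg) from the 26 deg lean; a0: rotation now. F front pivot (n,z)"""
    s=arm.sense(); d=s['eef_pos']-[O[0],O[1],0]; P0=np.array([d@n,s['eef_pos'][2]]); y0=d@py
    R=Ro.from_quat(s['tcp_rot']).as_matrix(); phi=np.arctan2(-R[2,2],R[:,2]@n)
    zt=lambda f:np.array([np.cos(f),-np.sin(f)]); X=np.array([-np.sin(phi),-np.cos(phi)]); q=s['joints']
    rot=lambda v,a:np.array([v[0]*np.cos(a)-v[1]*np.sin(a),v[0]*np.sin(a)+v[1]*np.cos(a)])
    B=F-[.014,0]
    def place(g,a):  # material point g (at a=0) after a deg
        x=F+rot(g-F,np.radians(min(a,26)))
        return B+rot(x-B,np.radians(max(a-26,0)))
    G=P0-lead*zt(phi)
    x=G if a0<=26 else B+rot(G-B,-np.radians(a0-26))
    g=F+rot(x-F,-np.radians(min(a0,26)))
    for a,f in zip(alphas,phis):
        p1=place(g,a)+lead*zt(np.radians(f))-[0,drop]; dd=p1-P0
        _,Rs=tool(f); cost,q=ik(pl(p1[0],p1[1],y0),Rs[0],seed=q)
        print(a,np.round([dd@X,-y0*0,dd@zt(phi),0,np.radians(f)-phi,0],4).tolist(),'at',np.round(p1,4),f,'%.0e'%cost,np.round(q,2))
E
python3 - <<'E'
from tip import *
al=np.arange(1,17)*2.5
tip(np.array([-.016,0.]),0,al,108-al*.68,.001)
E
```

```text
2.5 [0.0014, -0.0, 0.0033, 0.0, -0.0305, 0.0] at [-0.057   0.0496] 106.3 3e-21 [-0.18  0.5  -0.2  -0.11 -1.14 -1.88]
5.0 [0.0029, -0.0, 0.0057, 0.0, -0.0601, 0.0] at [-0.0592  0.0478] 104.6 2e-22 [-0.17  0.48 -0.23 -0.11 -1.09 -1.89]
7.5 [0.0044, -0.0, 0.0082, 0.0, -0.0898, 0.0] at [-0.0614  0.0459] 102.9 5e-22 [-0.16  0.46 -0.27 -0.1  -1.05 -1.9 ]
10.0 [0.0058, -0.0, 0.0108, 0.0, -0.1195, 0.0] at [-0.0635  0.0439] 101.2 1e-21 [-0.16  0.45 -0.3  -0.09 -1.   -1.92]
12.5 [0.007, -0.0, 0.0134, 0.0, -0.1491, 0.0] at [-0.0655  0.0418] 99.5 5e-21 [-0.15  0.43 -0.34 -0.08 -0.96 -1.93]
15.0 [0.0082, -0.0, 0.0161, 0.0, -0.1788, 0.0] at [-0.0674  0.0396] 97.8 2e-20 [-0.14  0.41 -0.37 -0.07 -0.91 -1.94]
17.5 [0.0092, -0.0, 0.0188, 0.0, -0.2085, 0.0] at [-0.0692  0.0373] 96.1 6e-20 [-0.13  0.4  -0.41 -0.06 -0.86 -1.96]
20.0 [0.0101, -0.0, 0.0215, 0.0, -0.2381, 0.0] at [-0.0709  0.035 ] 94.4 2e-19 [-0.12  0.38 -0.44 -0.04 -0.82 -1.98]
22.5 [0.0108, -0.0, 0.0243, 0.0, -0.2678, 0.0] at [-0.0725  0.0326] 92.7 1e-18 [-0.1   0.37 -0.48 -0.03 -0.77 -2.  ]
25.0 [0.0115, -0.0, 0.0272, 0.0, -0.2975, 0.0] at [-0.074   0.0301] 91.0 5e-18 [-0.09  0.35 -0.52 -0.01 -0.71 -2.02]
27.5 [0.0121, -0.0, 0.0297, 0.0, -0.3272, 0.0] at [-0.0754  0.0279] 89.3 2e-17 [-0.08  0.34 -0.56  0.01 -0.66 -2.05]
30.0 [0.0127, -0.0, 0.032, 0.0, -0.3568, 0.0] at [-0.0767  0.0259] 87.6 8e-17 [-0.07  0.33 -0.6   0.03 -0.61 -2.08]
32.5 [0.0132, -0.0, 0.0344, 0.0, -0.3865, 0.0] at [-0.0779  0.0238] 85.9 3e-27 [-0.06  0.31 -0.64  0.06 -0.55 -2.12]
35.0 [0.0137, -0.0, 0.0367, 0.0, -0.4162, 0.0] at [-0.079   0.0217] 84.2 8e-25 [-0.05  0.3  -0.69  0.1  -0.5  -2.17]
37.5 [0.014, -0.0, 0.0391, 0.0, -0.4458, 0.0] at [-0.08    0.0195] 82.5 4e-22 [-0.04  0.29 -0.74  0.16 -0.43 -2.23]
40.0 [0.0142, -0.0, 0.0415, 0.0, -0.4755, 0.0] at [-0.081   0.0173] 80.8 5e-19 [-0.03  0.28 -0.79  0.23 -0.37 -2.31]
```

First half of the tip: to about 20°.

Request:
{"fn": "drive_tool", "kwargs": {
  "rows": [
    [[0.0014,0,0.0033,0,-0.03,0,255],[0.003,0,0.0057,0,-0.06,0,255],[0.0044,0,0.0082,0,-0.09,0,255],[0.0058,0,0.0108,0,-0.12,0,255],[0.007,0,0.0134,0,-0.149,0,255],[0.0082,0,0.016,0,-0.179,0,255],[0.0092,0,0.0188,0,-0.2085,0,255],[0.01,0,0.0215,0,-0.238,0,255]]
  ]
}}

```text
clock: 8.4
eef_pos: [0.4837, -0.2358, 0.0361]
tcp_rot: [0.275, 0.961, 0.01, -0.033]
wrist_force: [-0.9, -0.4, 2.8]
width: 0.0239
grasp_force: 12.0
```

Run:
```python
from tip import *
st()
s=snap('side'); im=np.asarray(s['pixels']); cv2.imwrite('pics/c7.png',cv2.resize(im[190:300,240:380],None,fx=5,fy=5,interpolation=cv2.INTER_CUBIC))
```

```text
t 8.4 n,y,z [-0.0702  0.0005  0.0361] phi 94.0 ydev [0. 0.] F(n,y,z) [-0.5 -0.8  2.8] w 0.0239 g 12.0 j [-0.11  0.38 -0.45 -0.04 -0.81 -1.99]
```

View pics/c7.png

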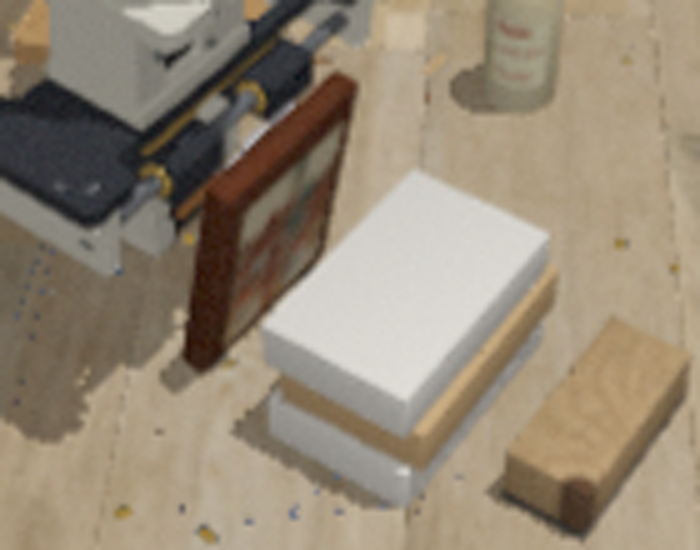

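The plaque has tipped clear of the cartons and is nearly upright; its end face runs (205,185) to (200,365). I'll continue.

Run:
```python
from tip import *
al=20+np.arange(1,9)*2.5
tip(np.array([-.016,0.]),20,al,94-(al-20)*.66,-.0005)
```

```text
22.5 [0.0015, -0.0, 0.0021, 0.0, -0.0281, 0.0] at [-0.073   0.0339] 92.35 1e-17 [-0.1   0.36 -0.49 -0.03 -0.76 -2.  ]
25.0 [0.0028, -0.0, 0.0047, 0.0, -0.0569, 0.0] at [-0.0745  0.0314] 90.7 5e-18 [-0.09  0.35 -0.52 -0.01 -0.71 -2.03]
27.5 [0.004, -0.0, 0.007, 0.0, -0.0857, 0.0] at [-0.0758  0.0291] 89.05 2e-17 [-0.08  0.34 -0.56  0.01 -0.66 -2.06]
30.0 [0.0052, -0.0, 0.0091, 0.0, -0.1145, 0.0] at [-0.0771  0.0271] 87.4 8e-17 [-0.07  0.32 -0.6   0.04 -0.61 -2.09]
32.5 [0.0062, -0.0, 0.0113, 0.0, -0.1433, 0.0] at [-0.0783  0.025 ] 85.75 3e-27 [-0.06  0.31 -0.64  0.07 -0.55 -2.13]
35.0 [0.0072, -0.0, 0.0135, 0.0, -0.1721, 0.0] at [-0.0795  0.0229] 84.1 6e-25 [-0.05  0.3  -0.69  0.11 -0.5  -2.17]
37.5 [0.008, -0.0, 0.0157, 0.0, -0.2009, 0.0] at [-0.0805  0.0207] 82.45 3e-22 [-0.03  0.29 -0.74  0.16 -0.44 -2.23]
40.0 [0.0088, -0.0, 0.018, 0.0, -0.2297, 0.0] at [-0.0814  0.0185] 80.8 3e-19 [-0.03  0.28 -0.79  0.23 -0.37 -2.31]
```

Request:
{"fn": "drive_tool", "kwargs": {
  "rows": [
    [[0.0015,0,0.002,0,-0.028,0,255],[0.0028,0,0.0047,0,-0.057,0,255],[0.004,0,0.007,0,-0.086,0,255],[0.0052,0,0.009,0,-0.1145,0,255],[0.0062,0,0.0113,0,-0.143,0,255],[0.0072,0,0.0135,0,-0.172,0,255],[0.008,0,0.0157,0,-0.2,0,255],[0.0088,0,0.018,0,-0.23,0,255]]
  ]
}}

```text
clock: 9.45
eef_pos: [0.475, -0.2301, 0.0187]
tcp_rot: [0.274, 0.958, -0.022, 0.076]
wrist_force: [-3.4, -1.8, 4.2]
width: 0.0237
grasp_force: 12.4
```

Run:
```python
from tip import *
st()
tip(np.array([-.016,0.]),40,[41,42,43,44],[80.8,80.6,80.4,80.2])
s=snap('side','f8.png'); im=np.asarray(s['pixels']); cv2.imwrite('pics/c8.png',cv2.resize(im[190:300,240:380],None,fx=5,fy=5,interpolation=cv2.INTER_CUBIC))
```

```text
t 9.45 n,y,z [-0.0807  0.0008  0.0187] phi 80.9 ydev [0.001 0.   ] F(n,y,z) [-1.9 -3.3  4.2] w 0.0237 g 12.4 j [-0.03  0.28 -0.78  0.22 -0.38 -2.3 ]
41 [0.0006, -0.0, 0.0008, 0.0, -0.0016, 0.0] at [-0.0811  0.0178] 80.8 6e-25 [-0.03  0.28 -0.79  0.23 -0.37 -2.31]
42 [0.0011, -0.0, 0.0017, 0.0, -0.005, 0.0] at [-0.0815  0.0169] 80.6 5e-19 [-0.02  0.28 -0.8   0.24 -0.36 -2.32]
43 [0.0016, -0.0, 0.0025, 0.0, -0.0085, 0.0] at [-0.0819  0.016 ] 80.4 1e-18 [-0.02  0.28 -0.81  0.25 -0.35 -2.33]
44 [0.0021, -0.0, 0.0034, 0.0, -0.012, 0.0] at [-0.0822  0.0151] 80.2 3e-18 [-0.02  0.28 -0.82  0.27 -0.33 -2.35]
```

View pics/c8.png

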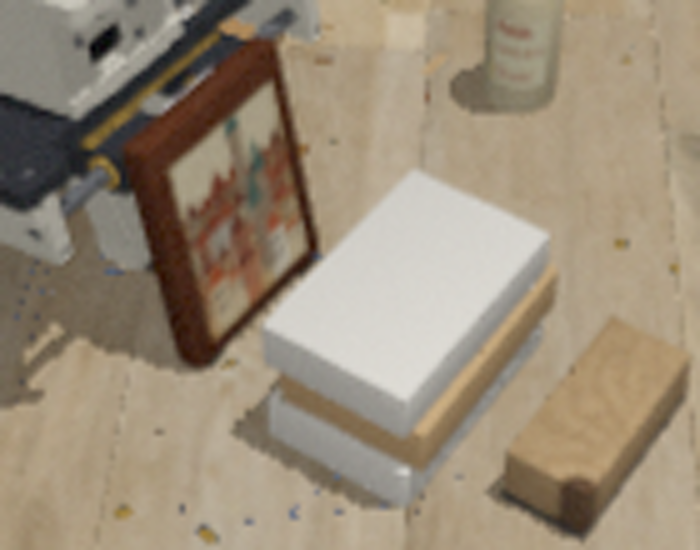

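The plaque leans back, well clear of the cartons (end face (130,160) to (195,365)). I'll lower it the last bit and open the fingers gently.

Request:
{"fn": "drive_tool", "kwargs": {
  "rows": [
    [[0.0004,0,0.0006,0,-0.003,0,255],[0.0008,0,0.0012,0,-0.005,0,255],[0.0008,0,0.0012,0,-0.005,0,255],[0.0008,0,0.0012,0,-0.005,0,180],[0.0008,0,0.0012,0,-0.005,0,170],[0.0008,0,0.0012,0,-0.005,0,150],[0.0008,0,0.0012,0,-0.005,0,140],[0.0008,0,0.0012,0,-0.005,0,130]]
  ]
}}

```text
clock: 10.5
eef_pos: [0.4734, -0.2298, 0.0168]
tcp_rot: [0.275, 0.958, -0.023, 0.077]
wrist_force: [0.1, 0.3, 0.4]
width: 0.0418
grasp_force: 0.1
```

Run:
```python
from h import *
st()
s=snap('side','f9.png');a=cv2.imread('pics/f8.png');d=cv2.absdiff(a,np.asarray(s['pixels']))[190:300,262:310].sum(2);print((d>60).sum())
# plaque near end face line: dark reddish mask left/right extents
hsv=cv2.cvtColor(np.asarray(s['pixels']),cv2.COLOR_BGR2HSV)[190:270,240:310]
m=((hsv[...,0]<12)|(hsv[...,0]>172))&(hsv[...,1]>110)&(hsv[...,2]<110)
for r in range(16,76,8):
    c=np.flatnonzero(m[r]); print(190+r,(240+c.min(),240+c.max()) if len(c) else None)
```

```text
t 10.5 n,y,z [-0.0822  0.0001  0.0168] phi 80.8 ydev [-0.001 -0.001] F(n,y,z) [-0.1  0.3  0.4] w 0.0418 g 0.1 j [-0.03  0.28 -0.79  0.23 -0.37 -2.31]
389
206 (np.int64(279), np.int64(295))
214 (np.int64(269), np.int64(297))
222 (np.int64(264), np.int64(298))
230 (np.int64(268), np.int64(300))
238 (np.int64(269), np.int64(302))
246 (np.int64(272), np.int64(296))
254 (np.int64(274), np.int64(288))
262 (np.int64(278), np.int64(281))
```

Run:
```python
from ik import *
q=arm.sense()['joints']
for dn,z,f in((-.092,.018,81),(-.1,.02,82),(-.11,.022,84),(-.125,.03,86),(-.14,.06,88),(-.15,.12,90),(-.15,.2,90)):
    _,Rs=tool(f); c,q=ik(pl(dn,z),Rs[0],seed=q); print('%.0e'%c,np.round(q,2),end=' '); rel(pl(dn,z),f)
```

```text
1e-18 [-0.02  0.27 -0.81  0.23 -0.36 -2.32] shift [ 0.0095 -0.0001 -0.0027] rot [-0.0007  0.0043  0.0003] rows rot 0.023225245749455208
4e-25 [-0.01  0.26 -0.8   0.19 -0.4  -2.28] shift [ 0.0171 -0.0001 -0.006 ] rot [-0.0007  0.0217  0.0003] rows rot 0.11638252536685285
6e-20 [-0.01  0.26 -0.76  0.12 -0.46 -2.22] shift [ 0.0266 -0.0001 -0.0096] rot [-0.0007  0.0566  0.0003] rows rot 0.3032526564060126
5e-25 [-0.01  0.24 -0.74  0.07 -0.53 -2.18] shift [ 0.0402 -0.0001 -0.0199] rot [-0.0007  0.0915  0.0003] rows rot 0.49015767848378916
1e-25 [-0.    0.19 -0.69  0.03 -0.66 -2.15] shift [ 0.0501 -0.0001 -0.0519] rot [-0.0007  0.1264  0.0003] rows rot 0.677068697169566
4e-25 [-0.01  0.11 -0.6  -0.   -0.87 -2.12] shift [ 0.0504 -0.0002 -0.1127] rot [-0.0007  0.1613  0.0003] rows rot 0.8639818206105142
3e-23 [-0.01  0.02 -0.48  0.   -1.07 -2.12] shift [ 0.0375 -0.0003 -0.1917] rot [-0.0007  0.1613  0.0003] rows rot 0.8639818206105142
```

Request:
{"fn": "drive_tool", "kwargs": {
  "rows": [
    [[0.005,0,-0.0015,0,0.002,0,120],[0.0095,0,-0.003,0,0.004,0,120],[0.017,0,-0.006,0,0.02,0,120],[0.0265,0,-0.0095,0,0.056,0,120],[0.04,0,-0.02,0,0.09,0,120],[0.05,0,-0.052,0,0.126,0,120],[0.05,0,-0.11,0,0.16,0,120],[0.05,0,-0.13,0,0.16,0,120]]
  ]
}}

```text
clock: 11.55
eef_pos: [0.4155, -0.1921, 0.1407]
tcp_rot: [0.275, 0.961, 0.001, 0.003]
wrist_force: [0.4, 0.6, -0.9]
width: 0.047
grasp_force: 0.0
```

Run:
```python
from h import *
st()
s=snap('side','f10.png');t=snap('top','t10.png')
# colour-mask contours of plaque in both views
for nm,sh in(('side',s),('top',t)):
    im=np.asarray(sh['pixels']); hsv=cv2.cvtColor(im,cv2.COLOR_BGR2HSV)
    m=((((hsv[...,0]<14)|(hsv[...,0]>170))&(hsv[...,1]>90)&(hsv[...,2]<120))*255).astype(np.uint8)
    c=proj(sh,[pl(-.05,.06)])[0]; cs,_=cv2.findContours(m,cv2.RETR_EXTERNAL,cv2.CHAIN_APPROX_SIMPLE)
    for k in cs:
        if cv2.contourArea(k)>60 and abs(k.mean((0,1))-c).max()<50: print(nm,np.round(c),cv2.contourArea(k),cv2.approxPolyDP(k,2.5,True)[:,0].tolist())
B=-.030
for lean in(0,9,18,27):
    a=np.radians(lean); c=lambda x,z,y:pl(B-(x+.062)*np.sin(a)+z*np.cos(a),(x+.062)*np.cos(a)+z*np.sin(a),y)
    print(lean,'side: near top back/front, bottom front',np.round(proj(s,[c(.06,0,-.045),c(.06,.014,-.045),c(-.06,.014,-.045),c(.06,.014,.045)])).tolist())
```

```text
t 11.55 n,y,z [-0.1513  0.0015  0.1407] phi 89.7 ydev [0.003 0.003] F(n,y,z) [ 0.   0.7 -0.9] w 0.047 g 0.0 j [-0.    0.07 -0.58  0.   -0.92 -2.13]
side [281. 229.] 1585.5 [[290, 197], [261, 218], [278, 262], [302, 240]]
top [347. 281.] 245.5 [[345, 275], [357, 298], [364, 302], [371, 287], [351, 272], [350, 275], [366, 287], [365, 292]]
0 side: near top back/front, bottom front [[273.0, 224.0], [279.0, 227.0], [282.0, 267.0], [306.0, 202.0]]
9 side: near top back/front, bottom front [[266.0, 221.0], [271.0, 223.0], [281.0, 266.0], [298.0, 199.0]]
18 side: near top back/front, bottom front [[259.0, 219.0], [264.0, 220.0], [281.0, 265.0], [291.0, 196.0]]
27 side: near top back/front, bottom front [[253.0, 218.0], [257.0, 218.0], [281.0, 264.0], [285.0, 195.0]]
```

The side-view contour matches an 18° lean: top near corner measured at (261,218) against (259,219) predicted, bottom (278,262) against (281,265), and far top (290,197) against (291,196). It stands free, so I'm handing in.

```bash
python3 -c "
from h import *
print(hand_in())"
```

```text
the job is handed in; nothing more can be done
None
```

The leg is swung out to about its stop and the plaque stands by itself on its bottom edge and the leg, leaning back about 17–18° and clear of the cartons; I kept the arm clear of the sanding block and glue bottle, and handed in shortly after 11.6 s (hand-in returned no verdict).

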